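# Gauge the slot of a saw guide with a taper gauge

### The arm

A 7-joint arm with a two-finger parallel gripper is mounted at the origin on a cart in front of the work surface, level with it; the furniture and walls round the work are solid. World frame = base frame: x ahead of the robot, y to its left, z up, the work surface at z = 0. Lengths are in m, angles in rad, forces in N, time in s.
With the tool pointing down it reaches from about 0.35 to 0.9 m from the base axis. Payload 8.1 kg.
Tool frame: the origin (TCP) lies midway between the tips of the shut fingers; the grasp point (between the pads) lies 19 mm behind it; z points along the fingers, y is the line along which they close (so a half turn about z gives the same grasp; the last joint's range is limited). The gripper opens to 92 mm and grips with 3 to 60 N. Pads are 19 mm wide; open, the fingers measure 130 mm over their backs; the gripper's body (75 mm by 190 mm) begins 47 mm behind the grasp point.
Start: joints at [1.059, 0.434, 0.025, 1.573, -0.012, 1.134, -0.075], TCP at [0.248, -0.574, 0.227] pointing down, gripper open.
Joint ranges: [-2.62, 2.62], [-0.44, 2.09], [-1.27, 1.32], [0.08, 2.57], [-1.32, 4.46], [0.12, 2], [-2.74, 2.74]. Speed limits (rad/s): [2.22, 2.22, 3.01, 3.01, 3.14, 3.14, 3.14].

### API

Orientations are given as a rotation vector (axis times angle).
In Python, from cell import arm gives the robot as it stands.
- The arm moves only by the tool arm_command, never from a script. Its arguments are lists of equal length, an entry for each row: "dp": the shift along the tool's x, y, z in units of 25 mm (1.0 is 25 mm), a list of three; "angular": the turn, a rotation vector about the tool's x, y, z in units of 0.15 rad (1.0 is 0.15 rad), a list of three; "claw": the opening, from 0 (shut) to 1 (fully open). In form: {"dp": [[x, y, z], ...], "angular": [[rx, ry, rz], ...], "claw": [claw, ...]}. A call has 1 to 10 rows; each row shifts and turns the commanded pose from where the row before left it, along the tool's axes as they then stand; what a row does not reach is not made up. A row lasts 1/10 s, in which the tool goes at most 50 mm and 8.59 degrees, less where a joint would pass 70% of its speed; a pose out of reach is approached as far as the arm can. A call with a number of a shift or a turn outside -1 to 1 is refused whole. A call with a gripper value outside its range is refused whole. The fingers move at their own pace and stop on an object; "force" is the grip in N (left out, the last holds). Time passes only in rows, so rows that do not move let the fingers close. It gives the time, the measured TCP pose, the force, the opening and the grip force at its end, in the units of the state.
- arm.observe(): the state, without advancing time (a new reading comes with each control period).
- arm.get_image(name): name is "side" or "top"; returns a dict with "frame" (480x640x3 uint8, red, green, blue), "z_map" (480x640 float32, m along the optical axis (not along the pixel's ray), 0 where there is no reading), "K" (3x3 intrinsics, pixels), "R" (3x3) and "t" (3): a world point X has camera coordinates R X + t. Camera axes: x right, y down, z forward; pixel columns grow to the right and rows downward; lengths in m; the calibration is good to about 2 mm. A picture is of the moment at which its call begins.
- arm.sign_off(): hands the job in; it is judged then, once.
The state is a dict: "clock": time; "joints": joint angles; "dq": joint speeds; "joint_efforts": joint torques, N m; "position": TCP position; "ee_rot": TCP orientation; "force": force on the tool from outside, world axes, zero at the start; "ft_torque": the same for the moment, N m; "width": opening from 0.0 (shut) to 1.0 (fully open); "gripper_force": force on a finger pad.
Only numpy, scipy, OpenCV 4.12 (cv2) and the standard library are available. Lean on these libraries where they do the work, as an engineer would, in place of code of your own. Each camera call takes 0.05 s, during which the arm holds its last target. There are 200 camera calls.

### The job

Take the taper gauge out of its wooden holder and slide its blade, point down and upright, into the slot between the two steel cheek plates of the saw guide, as near the middle of the cheeks' length as you can. Go down gently until the blade drags snugly on both cheeks, giving the sprung cheek no more than about a millimetre of push, and finish there still holding the gauge in the gripper at that depth. Do not ram the sprung cheek back, and leave the loose brass puck and wooden offcut where they are.

Things in the scene. Friction and masses are not known exactly. Their poses are not given: they have to be found in the camera images.
- gauge_grip (a point): Taper gauge, 90 g, standing point down in the holder: centre of its dark wooden grip, 32 mm along its x, 14 mm along y (grasp across these), 45 mm tall. z points up, away from the blade. The steel blade, 20 mm wide along x, hangs 75 mm below the grip, so its tip is 97.5 mm below this point. Either way round is the same.
- gauge_tip (a point): Middle of the gauge blade's lower end; axes as gauge_grip. From here up the blade thickens evenly along y, both faces alike, from 2.5 mm at the tip to 9 mm at 60 mm above it (0.108 mm per mm); then 15 mm of straight shank 9 mm thick up to the grip.
- holder_top (a point): Wooden holder block 80 x 60 mm (x, y), 86 mm tall, fixed to the bench: centre of its top face. The blade hangs in a through slot 22 x 12 mm (x, y); the grip's underside rests on the top face, so the tip hangs 75 mm below it. Pull the gauge straight up.
- set_edge (a point): Saw guide: two upright steel cheeks, 46 mm long in x, face each other across a slot. Middle of the upper edge of the set cheek's inner face, 103 mm above the bench; this cheek (at +y, brass thumb screw behind it) does not give. Above the edge a lip 9 mm long folds outward 34 degrees, up to 111 mm above the bench. x runs along the slot, y from sprung to set cheek, z up. The guide may be turned.
- sprung_edge (a point): The same point on the sprung cheek (at -y, coil springs behind it); same axes. The slot is 4 to 6.5 mm wide at rest (the distance between the two edge points), its mouth between the lips about 10 mm wider, and it is open 70 mm deep below the edges. The blade touches both cheeks when it is as thick as the slot at the height of the edges.
- sprung_cheek (a joint): How far the sprung cheek has been pushed back from its rest, m: 0 at rest, stop at 0.006. It starts to give at 3 N and then takes 2 N more for each mm.
- carriage (a joint): Where the floating carriage stands on its rods, m, along the guide's y, -0.012 to 0.012. A push of about 0.3 N moves it, so it centres itself on the blade; it carries both cheeks.
- brass_puck: Loose brass disc, 38 mm across, 10 mm tall, a bystander; origin under its centre.
- offcut_3: Loose wooden offcut 35 x 45 x 18 mm, a bystander; origin under its centre.
- gauge: The taper gauge as a whole: origin at the blade's tip, z up along the blade.
- set_cheek: The set cheek plate; its origin has no use for the work (see set_edge).

How it is judged:
By the outcome, as a careful person would: the job done as asked, in the order asked, and still so for the second after the job is handed in, while the arm keeps its last pose, push and grip.
It also fails if it takes over 38 s, if anything falls off the work surface, if the arm or the gripper's body presses on something with over 40 N, if the wrist force passes 120 N, or if a joint passes its speed limit or range.

## Working session

There is one attempt and no reset: what is moved stays moved. The work goes in short steps, Python scripts to look and compute and a tool call to move; the robot and the scene stay as the last step left them, time stands still between calls to the robot, and variables do not carry over. Pictures are saved under pics/ and viewed, at most 10 in all, crops included, and the job is handed in when it is done.

Besides the shell and the picture viewer there is one more tool, called as name(argument=value, ...), one argument or row to a line, values as JSON. arm_command: Moves the arm, as the interface text tells. Its arguments: {"type":"object","properties":{"dp":{"type":"array","items":{"type":"array","items":{"type":"number"}}},"angular":{"type":"array","items":{"type":"array","items":{"type":"number"}}},"claw":{"type":"array","items":{"type":"number"}},"force":{"type":"number"}},"required":["dp","angular","claw"]}

```bash
ls; mkdir -p pics
python3 - <<'E'
from cell import arm
import cv2,numpy as np
s=arm.observe();print(s)
for n in("top","side"):
    d=arm.get_image(n);cv2.imwrite(f"pics/{n}0.png",d["frame"][:,:,::-1]);np.savez(f"{n}0.npz",**d)
    print(n,d["K"],d["R"],d["t"],-d["R"].T@d["t"])
E
```

```text
pics
{'clock': 0.0, 'joints': array([ 1.05940458,  0.43522188,  0.02496997,  1.57412628, -0.01160187,
        1.13403962, -0.07511713]), 'dq': array([-0.00119098,  0.00121766,  0.00014221,  0.00139907, -0.00019728,
        0.0009964 ,  0.00011512]), 'joint_efforts': array([-1.46715589e-03, -6.67869544e+01,  9.84047726e-01, -3.14464688e+01,
       -6.06284151e-02,  4.28554451e-02,  1.38211103e-04]), 'position': array([ 0.24816875, -0.57302453,  0.22593437]), 'ee_rot': array([-3.07467672e+00, -6.37214939e-01,  7.47924728e-04]), 'force': array([-0.7869761 ,  0.02892598, -0.18101038]), 'ft_torque': array([ 0.05742022,  0.02519041, -0.02509424]), 'gripper_force': 0.0, 'width': 1.0001249404265613}
top [[466.50036213   0.         320.36214989]
 [  0.         466.50036213 242.27767715]
 [  0.           0.           1.        ]] [[ 0.01539015 -0.99980765 -0.01215773]
 [-0.98497264 -0.01306764 -0.17221537]
 [ 0.17202337  0.01462545 -0.98498429]] [-0.01153531  0.55790747  0.84570817] [ 0.40421955 -0.01661142  0.92894926]
side [[619.87802379   0.         323.13832191]
 [  0.         619.87802379 240.89671191]
 [  0.           0.           1.        ]] [[-0.87150713 -0.49037465 -0.00283333]
 [-0.29963837  0.53708141 -0.78851786]
 [ 0.3881909  -0.68634996 -0.61500533]] [0.46869413 0.21989743 0.77110218] [0.17502513 0.64097885 0.64895297]
```

View pics/top0.png

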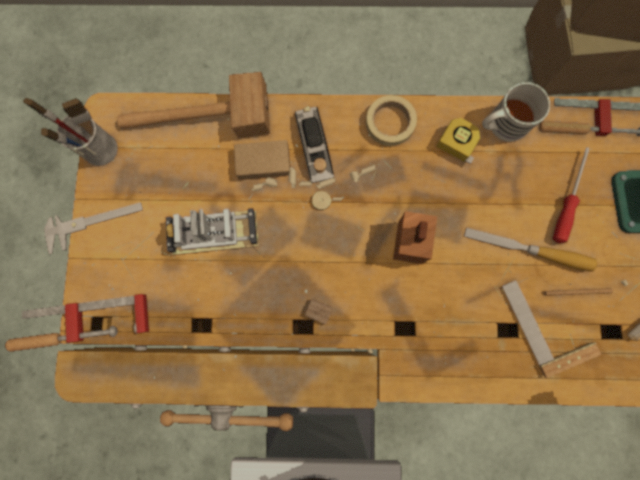

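View pics/side0.png

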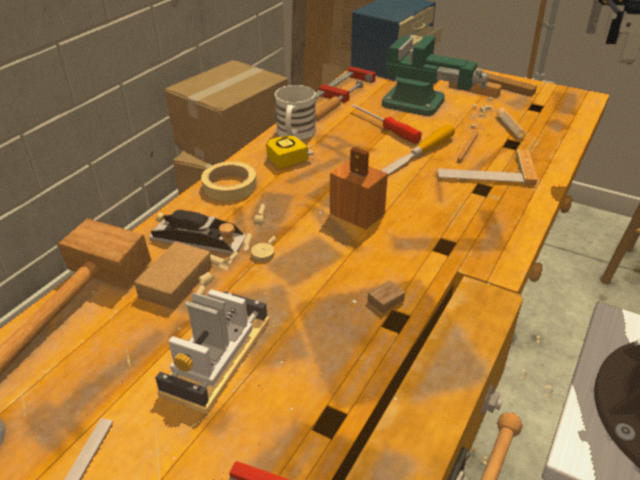

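The top view shows the holder and grip at about (416,237), the guide at (211,231), the puck at (321,200) and the offcut at (318,311). The side view shows the grip at (359,160) and the guide at (213,340). Next I'll zoom in on these.

```bash
cat > h.py <<'E'
import numpy as np,cv2
def ray(d,u,v):
    c=-d["R"].T@d["t"]; r=d["R"].T@np.linalg.solve(d["K"],[u,v,1.]); return c,r
def onz(d,u,v,z):
    c,r=ray(d,u,v); return c+r*(z-c[2])/r[2]
def dep(d,u,v):
    c,r=ray(d,u,v); return c+r*d["z_map"][int(round(v)),int(round(u))]
def two(a,pa,b,pb):
    A=[];B=[]
    for d,p in((a,pa),(b,pb)):
        c,r=ray(d,*p); r/=np.linalg.norm(r);P=np.eye(3)-np.outer(r,r);A.append(P);B.append(P@c)
    return np.linalg.lstsq(np.vstack(A),np.hstack(B),rcond=None)[0]
def proj(d,X):
    q=d["K"]@(d["R"]@np.asarray(X)+d["t"]);return q[:2]/q[2]
E
python3 - <<'E'
import numpy as np,cv2
from h import *
t=dict(np.load("top0.npz"));s=dict(np.load("side0.npz"))
def crop(d,x,y,w,h,k):return cv2.resize(d["frame"][y:y+h,x:x+w,::-1],None,fx=k,fy=k,interpolation=cv2.INTER_CUBIC)
a=crop(t,160,200,100,60,4) # 400x240
b=crop(t,386,200,60,70,4)
c=crop(s,150,280,130,130,3)
e=crop(s,320,140,80,90,3)
o=np.zeros((680,800,3),np.uint8)
o=np.zeros((600,800,3),np.uint8)
o[:240,:400]=a;o[:280,400:640]=b;o[:270,640-0:640+160]=e[:,:160] if 0 else 0
o[0:270,560:800]=e
o[:280,400:560]=b[:,:160]
c=crop(s,150,285,130,105,3);o[285:600,:390]=c
cv2.imwrite("pics/c.png",o)
for n,d,p in(("holder",t,(405,240)),("grip",t,(422,230)),("gripS",s,(359,152)),("hS",s,(350,185)),("guide",t,(211,225)),("g2",s,(205,300))):print(n,dep(d,*p).round(4))
E
```

```text
holder [ 0.5578 -0.1592  0.0854]
grip [ 0.568  -0.1816  0.1293]
gripS [ 0.5678 -0.1759  0.1309]
hS [ 0.5714 -0.1529  0.0777]
guide [0.5921 0.2122 0.0341]
g2 [0.5877 0.2158 0.1076]
```

View pics/c.png

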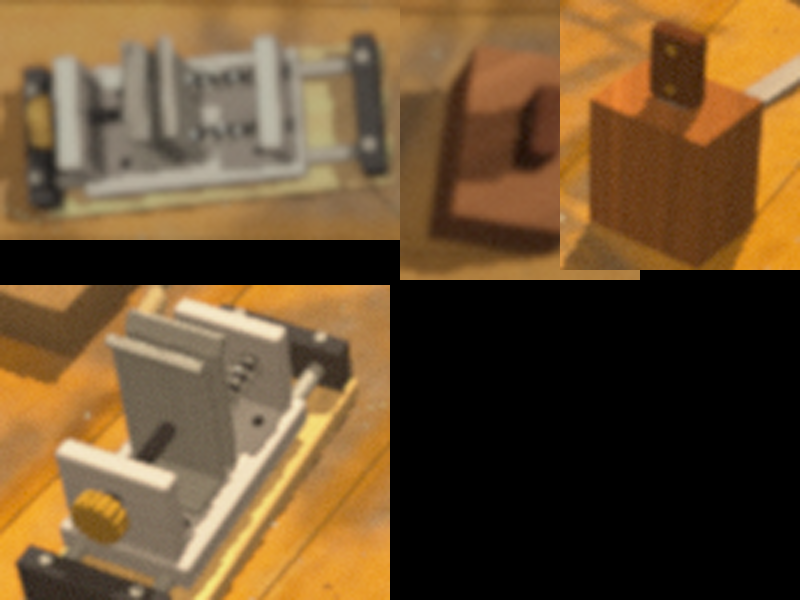

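The crops show the sprung cheek on the right (world −y) and the set cheek on the left, beside the brass screw. The slot runs roughly along world x. Next I'll fit rectangles to the depth points.

Run:
```python
import numpy as np,cv2
from h import *
D={n:dict(np.load(n+"0.npz")) for n in("top","side")}
V,U=np.mgrid[:480,:640]
def cloud(d):
    z=d["z_map"];p=np.stack([U*z,V*z,z],-1)@np.linalg.inv(d["K"]).T
    return (p-d["t"])@d["R"]
def rep(lbl,c,lo,hi,zr,z):
    m=(c[...,0]>lo[0])&(c[...,0]<hi[0])&(c[...,1]>lo[1])&(c[...,1]<hi[1])&(c[...,2]>zr[0])&(c[...,2]<zr[1])&(z>0)
    n,L,st,_=cv2.connectedComponentsWithStats(m.astype(np.uint8))
    for i in range(1,n):
        if st[i,4]<12: continue
        p=c[L==i]; r=cv2.minAreaRect((p[:,:2]*1000).astype(np.float32))
        print(lbl,st[i,:5],"rect",np.round(r[0],1),np.round(r[1],1),round(r[2],1),"mean",p.mean(0).round(4),"zmax",p[:,2].max().round(4))
for n,d in D.items():
    c=cloud(d);z=d["z_map"]
    rep(n+" grip",c,(.5,-.24),(.63,-.11),(.122,.14),z)
    rep(n+" hold",c,(.5,-.24),(.63,-.11),(.08,.092),z)
    rep(n+" cheek",c,(.5,.12),(.68,.3),(.1,.12),z)
    rep(n+" bars",c,(.5,.05),(.68,.35),(.055,.09),z)
```

```text
top grip [418 221  10  19 153] rect [ 568.4 -182.9] [14.3 32.1] 80.9 mean [ 0.5676 -0.1823  0.1298] zmax 0.1339
top hold [ 399  211   38   48 1203] rect [ 568.3 -182.9] [60.5 80.8] 81.5 mean [ 0.5667 -0.1816  0.0857] zmax 0.0919
top cheek [199 209   5  26 105] rect [583.  212.3] [46.4  8.9] 8.6 mean [0.5829 0.2118 0.1079] zmax 0.1128
top cheek [190 210   7  26 151] rect [581.  226.5] [45.8  9.9] 8.0 mean [0.5809 0.2261 0.1068] zmax 0.1145
top bars [197 209  37  31 541] rect [587.2 193.8] [54.9 63.3] 2.0 mean [0.5834 0.1909 0.0721] zmax 0.0898
top bars [167 214  24  31 372] rect [575.9 264.6] [41.4 44.2] 53.4 mean [0.5754 0.266  0.0715] zmax 0.0816
side grip [351 146  19  14 159] rect [ 569.8 -181.1] [17.3 31.8] 83.9 mean [ 0.5682 -0.1794  0.1285] zmax 0.1336
side hold [330 159  58  33 849] rect [ 570.1 -183.3] [66.5 82.7] 82.7 mean [ 0.5656 -0.1738  0.086 ] zmax 0.0919
side cheek [185 293  41  24 525] rect [584.3 220.8] [47.4 25.6] 5.7 mean [0.5825 0.2199 0.1066] zmax 0.1129
side bars [ 169  289   78   82 2265] rect [582.6 227.8] [ 55. 121.] 6.6 mean [0.578  0.2328 0.0714] zmax 0.0899
```

arm_command(
  dp=[
    [0,0,0],
    [0,0,0],
    [0,0,0],
    [0,0,0],
    [0,0,0],
    [0.5,-0.87,0],
    [0.5,-0.87,0],
    [0.5,-0.87,0],
    [0.5,-0.87,0],
    [0.5,-0.87,0],
  ],
  angular=[
    [0,0,0.754],
    [0,0,0.754],
    [0,0,0.754],
    [0,0,0.754],
    [0,0,0.754],
    [0,0,0],
    [0,0,0],
    [0,0,0],
    [0,0,0],
    [0,0,0],
  ],
  claw=[0.6,0.6,0.6,0.6,0.6,0.6,0.6,0.6,0.6,0.6],
  force=30,
)

```text
clock: 1.1
position: [0.3275, -0.4748, 0.2264]
ee_rot: [-3.131, 0.246, 0.001]
force: [0.2, 0.2, -0.4]
width: 0.598
gripper_force: 0.0
```

arm_command(
  dp=[
    [0.5,-0.87,0],
    [0.5,-0.87,0],
    [0.5,-0.87,0],
    [0.5,-0.87,0],
    [0.5,-0.87,0],
    [0.5,-0.87,0],
    [0.5,-0.87,0],
    [0.5,-0.87,0],
    [0.5,-0.87,0],
    [0,0,0],
  ],
  angular=[
    [0,0,0],
    [0,0,0],
    [0,0,0],
    [0,0,0],
    [0,0,0],
    [0,0,0],
    [0,0,0],
    [0,0,0],
    [0,0,0],
    [0,0,0],
  ],
  claw=[0.6,0.6,0.6,0.6,0.6,0.6,0.6,0.6,0.6,0.6],
)

```text
clock: 2.1
position: [0.4712, -0.2962, 0.2263]
ee_rot: [-3.131, 0.237, -0.001]
force: [0.1, 0.1, 1.2]
width: 0.602
gripper_force: 0.0
```

```bash
cat >> h.py <<'E'
from scipy.spatial.transform import Rotation as Ro
def delta(s,target,yaw):
    "units to go in tool axes; yaw = wanted heading of tool x, deg"
    R=Ro.from_rotvec(s["ee_rot"]).as_matrix(); w=np.deg2rad(yaw)
    T=np.array([[np.cos(w),np.sin(w),0],[np.sin(w),-np.cos(w),0],[0,0,-1]]); 
    print("clock",s["clock"],"pos",s["position"].round(4),"F",s["force"].round(2),"w",round(s["width"],3),"gf",s["gripper_force"])
    print("dp old axes",(R.T@(np.array(target)-s["position"])/.025).round(2),"new axes",(T.T@(np.array(target)-s["position"])/.025).round(2),"ang",(Ro.from_matrix(R.T@T).as_rotvec()/.15).round(3))
E
python3 - <<'E'
from cell import arm
from h import *
delta(arm.observe(),[.5685,-.183,.093],-8.9)
E
```

```text
clock 2.1 pos [ 0.4712 -0.2962  0.2263] F [0.05 0.08 1.25] w 0.602 gf 0.0
dp old axes [ 3.16 -5.05  5.34] new axes [ 3.14 -5.08  5.33] ang [-0.014 -0.001  0.027]
```

arm_command(
  dp=[
    [0.5,-0.85,0],
    [0.5,-0.85,0],
    [0.5,-0.85,0],
    [0.5,-0.85,0],
    [0.5,-0.85,0],
    [0.5,-0.85,0],
    [0,0,0.3],
    [0,0,0.3],
    [0,0,0.3],
    [0,0,0],
  ],
  angular=[
    [0,0,0],
    [0,0,0],
    [0,0,0],
    [0,0,0],
    [0,0,0],
    [0,0,0],
    [0,0,0],
    [0,0,0],
    [0,0,0],
    [0,0,0],
  ],
  claw=[0.6,0.6,0.6,0.6,0.6,0.6,0.6,0.6,0.6,0.6],
)

```text
clock: 3.1
position: [0.5612, -0.1871, 0.2027]
ee_rot: [3.131, -0.249, -0.004]
force: [0.0, -1.1, 0.2]
width: 0.599
gripper_force: 0.0
```

Run:
```python
from cell import arm
from h import *
delta(arm.observe(),[.5685,-.183,.093],-8.9)
```

```text
clock 3.1 pos [ 0.5612 -0.1871  0.2027] F [ 0.01 -1.07  0.23] w 0.599 gf 0.0
dp old axes [ 0.28 -0.21  4.39] new axes [ 0.26 -0.21  4.39] ang [ 0.003  0.018 -0.022]
```

arm_command(
  dp=[
    [0.13,-0.1,0.5],
    [0.13,-0.1,0.5],
    [0,0,0.6],
    [0,0,0.6],
    [0,0,0.6],
    [0,0,0.6],
    [0,0,0.5],
    [0,0,0.3],
    [0,0,0.1],
    [0,0,0],
  ],
  angular=[
    [0,0,0],
    [0,0,0],
    [0,0,0],
    [0,0,0],
    [0,0,0],
    [0,0,0],
    [0,0,0],
    [0,0,0],
    [0,0,0],
    [0,0,0],
  ],
  claw=[0.6,0.6,0.6,0.6,0.6,0.6,0.6,0.6,0.6,0.6],
)

```text
clock: 4.1
position: [0.57, -0.1819, 0.0965]
ee_rot: [-3.132, 0.246, 0.0]
force: [0.9, 0.8, -0.4]
width: 0.599
gripper_force: 0.0
```

Run:
```python
from cell import arm
from h import *
delta(arm.observe(),[.5685,-.183,.093],-8.9)
d=arm.get_image("side")
o=cv2.resize(d["frame"][80:260,270:450,::-1],None,fx=3,fy=3);cv2.imwrite("pics/g1.png",o)
```

```text
clock 4.1 pos [ 0.57   -0.1819  0.0965] F [ 0.87  0.85 -0.41] w 0.599 gf 0.0
dp old axes [-0.05  0.05  0.14] new axes [-0.05  0.05  0.14] ang [-0.     0.002 -0.01 ]
```

View pics/g1.png

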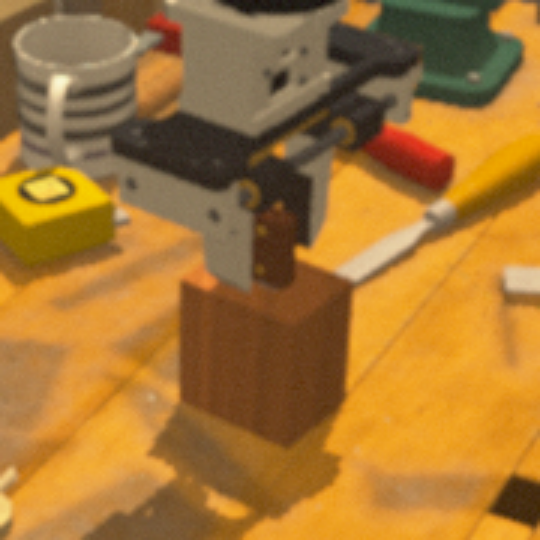

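The crop shows the fingers straddling the dark grip at about (270,245). I'll go down slightly, close and lift.

arm_command(
  dp=[
    [-0.04,0.04,0.12],
    [0,0,0],
    [0,0,0],
    [0,0,0],
    [0,0,0],
    [0,0,0],
    [0,0,0],
    [0,0,0],
    [0,0,0],
    [0,0,0],
  ],
  angular=[
    [0,0,0],
    [0,0,0],
    [0,0,0],
    [0,0,0],
    [0,0,0],
    [0,0,0],
    [0,0,0],
    [0,0,0],
    [0,0,0],
    [0,0,0],
  ],
  claw=[0.6,0.4,0.3,0.2,0.1,0.05,0,0,0,0],
  force=35,
)

```text
clock: 5.15
position: [0.5689, -0.1828, 0.0938]
ee_rot: [3.132, -0.246, 0.0]
force: [-0.2, 0.9, 0.8]
width: 0.151
gripper_force: 35.0
```

Run:
```python
from cell import arm
from h import *
s=arm.observe();delta(s,[.5685,-.183,.195],-8.9);print(s["ee_rot"],s["ft_torque"])
```

```text
clock 5.15 pos [ 0.5689 -0.1828  0.0938] F [-0.2   0.93  0.75] w 0.151 gf 34.99890625476837
dp old axes [-0.01  0.01 -4.05] new axes [-0.02  0.01 -4.05] ang [ 0.    -0.001 -0.01 ]
[ 3.13191377e+00 -2.46074149e-01  2.18079010e-04] [0.06310681 0.02715613 0.03461942]
```

arm_command(
  dp=[
    [0,0,-0.2],
    [0,0,-0.5],
    [0,0,-0.6],
    [0,0,-0.7],
    [0,0,-0.7],
    [0,0,-0.7],
    [0,0,-0.7],
    [0,0,-0.7],
    [0,0,-0.5],
    [0,0,-0.3],
  ],
  angular=[
    [0,0,0],
    [0,0,0],
    [0,0,0],
    [0,0,0],
    [0,0,0],
    [0,0,0],
    [0,0,0],
    [0,0,0],
    [0,0,0],
    [0,0,0],
  ],
  claw=[0,0,0,0,0,0,0,0,0,0],
)

```text
clock: 6.15
position: [0.5692, -0.1829, 0.2355]
ee_rot: [3.132, -0.246, 0.003]
force: [-0.8, 0.2, -1.2]
width: 0.149
gripper_force: 35.0
```

Run:
```python
from cell import arm
from h import *
s=arm.observe();delta(s,[.582,.2194,.230],8.2);print(s["ee_rot"],s["ft_torque"])
```

```text
clock 6.15 pos [ 0.5692 -0.1829  0.2355] F [-0.84  0.24 -1.21] w 0.149 gf 34.99836623668671
dp old axes [ -2.01 -15.97   0.21] new axes [  2.8  -15.85   0.22] ang [ 0.003 -0.012 -2.   ]
[ 3.13158561e+00 -2.46173025e-01  2.79664787e-03] [ 0.05882011  0.05404884 -0.05927354]
```

arm_command(
  dp=[
    [0,0,0],
    [0,0,0],
    [0,0,0],
    [0,0,0],
    [0.14,-0.79,0],
    [0.14,-0.79,0],
    [0.14,-0.79,0],
    [0.14,-0.79,0],
    [0.14,-0.79,0],
    [0.14,-0.79,0],
  ],
  angular=[
    [0,0,-0.5],
    [0,0,-0.5],
    [0,0,-0.5],
    [0,0,-0.5],
    [0,0,0],
    [0,0,0],
    [0,0,0],
    [0,0,0],
    [0,0,0],
    [0,0,0],
  ],
  claw=[0,0,0,0,0,0,0,0,0,0],
)

```text
clock: 7.15
position: [0.5724, -0.0617, 0.2335]
ee_rot: [3.134, 0.225, -0.001]
force: [0.5, 0.6, -0.9]
width: 0.147
gripper_force: 35.0
```

arm_command(
  dp=[
    [0.14,-0.79,0],
    [0.14,-0.79,0],
    [0.14,-0.79,0],
    [0.14,-0.79,0],
    [0.14,-0.79,0],
    [0.14,-0.79,0],
    [0.14,-0.79,0],
    [0.14,-0.79,0],
    [0.14,-0.79,0],
    [0.14,-0.79,0],
  ],
  angular=[
    [0,0,0],
    [0,0,0],
    [0,0,0],
    [0,0,0],
    [0,0,0],
    [0,0,0],
    [0,0,0],
    [0,0,0],
    [0,0,0],
    [0,0,0],
  ],
  claw=[0,0,0,0,0,0,0,0,0,0],
)

```text
clock: 8.15
position: [0.5789, 0.1386, 0.2335]
ee_rot: [3.133, 0.225, -0.001]
force: [0.5, -0.1, -0.8]
width: 0.156
gripper_force: 35.0
```

arm_command(
  dp=[
    [0.14,-0.79,0],
    [0.14,-0.7,0],
    [0.1,-0.4,0],
    [0,-0.2,0],
    [0,0,0],
    [0,0,0],
  ],
  angular=[
    [0,0,0],
    [0,0,0],
    [0,0,0],
    [0,0,0],
    [0,0,0],
    [0,0,0],
  ],
  claw=[0,0,0,0,0,0],
)

```text
clock: 8.75
position: [0.5813, 0.19, 0.2337]
ee_rot: [3.133, 0.223, -0.0]
force: [-0.8, -0.8, -1.5]
width: 0.148
gripper_force: 35.0
```

Run:
```python
from cell import arm
from h import *
s=arm.observe();delta(s,[.582,.2194,.205],8.2);print(s["ee_rot"],s["ft_torque"])
o=[]
for n,(x,y) in(("side",(130,200)),("top",(130,140))):
    d=arm.get_image(n);np.savez(n+"1.npz",**d);o.append(cv2.resize(d["frame"][y:y+180,x:x+130,::-1],None,fx=3,fy=3,interpolation=cv2.INTER_CUBIC))
cv2.imwrite("pics/a1.png",np.hstack(o))
```

```text
clock 8.75 pos [0.5813 0.19   0.2337] F [-0.78 -0.78 -1.47] w 0.148 gf 34.99833047389984
dp old axes [ 0.19 -1.16  1.15] new axes [ 0.2  -1.16  1.15] ang [ 0.005  0.001 -0.006]
[ 3.13292818e+00  2.23037945e-01 -6.19182292e-05] [ 0.00696195  0.00477095 -0.03768851]
```

View pics/a1.png

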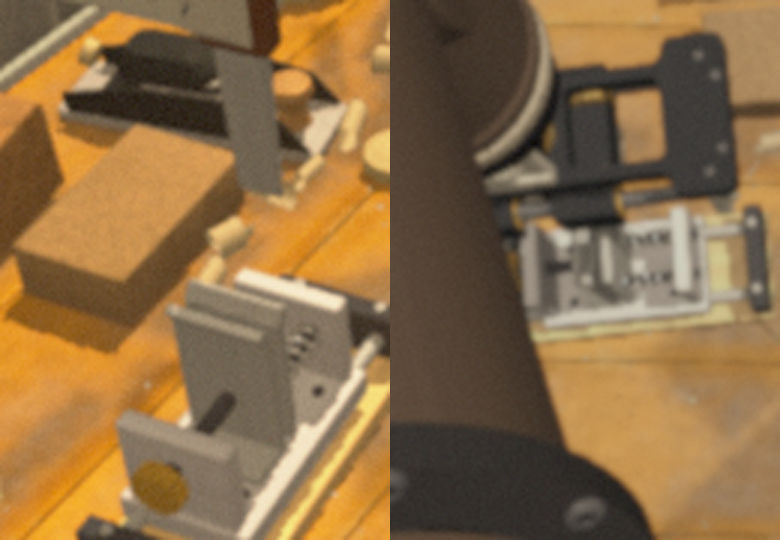

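The blade hangs upright in the side crop, with its tip corners near full-frame (210,263) and (224,264). I'll compare that with the predicted position and check the cheek edges.

Run:
```python
from h import *
s1=dict(np.load("side1.npz"))
x=np.array([np.cos(np.deg2rad(8.2)),np.sin(np.deg2rad(8.2)),0])
tip=np.array([.5813,.19,.2337-.0828]);print("tip px",proj(s1,tip-x*.01),proj(s1,tip+x*.01), "top of blade", proj(s1,tip+[0,0,.075]-x*.01),proj(s1,tip+[0,0,.075]+x*.01))
z=s1["z_map"]
V,U=np.mgrid[:480,:640]
c=(np.stack([U*z,V*z,z],-1)@np.linalg.inv(s1["K"]).T-s1["t"])@s1["R"]
y=np.array([-x[1],x[0],0])
m=(abs(c[...,0]-.581)<.03)&(abs(c[...,1]-.19)<.015)&(c[...,2]>.14)&(c[...,2]<.205)&(z>0)
p=c[m]-tip
print("blade pts",m.sum(),"x range",(p@x).min(),(p@x).max(),"zmin",c[m][:,2].min())
for lo in(.15,.165,.18,.19):
    q=p[(c[m][:,2]>lo)&(c[m][:,2]<lo+.012)]
    if len(q):print(lo,"xmid",np.percentile(q@x,[3,97]),"y",np.median(q@y))
# guide profile along its y at mid-length, from initial top+side
ctr=np.array([.582,.2194,0])
for n in("top0","side0"):
    d=dict(np.load(n+".npz"));z=d["z_map"]
    c=(np.stack([U*z,V*z,z],-1)@np.linalg.inv(d["K"]).T-d["t"])@d["R"]-ctr
    m=(z>0)&(abs(c@x)<.02)&(abs(c@y)<.02)&(c[...,2]>.06)
    q=c[m];k=np.round((q@y)*1000).astype(int)
    print(n,[(i,round(np.median(q[k==i][:,2])*1000),round(q[k==i][:,2].max()*1000)) for i in range(-16,17) if (k==i).any()])
    m=(z>0)&(abs(c@y)<.018)&(c[...,2]>.104); print("xext",np.percentile(c[m]@x,[1,99]))
```

```text
tip px [224.86112979 265.81098832] [210.69540293 262.11476546] top of blade [218.42300014 216.80223747] [203.41303892 213.25686338]
blade pts 534 x range -0.009682105078224043 0.012079116956501263 zmin 0.1507011784436397
0.15 xmid [-0.00842406  0.01100722] y 0.00018724187567413628
0.165 xmid [-0.00851925  0.01087823] y 0.0008332803764937461
0.18 xmid [-0.00893071  0.01093567] y 0.0019440556738183012
0.19 xmid [-0.00908708  0.01072334] y 0.0021264179600703524
top0 [(-16, 66, 67), (-15, 66, 69), (-14, 64, 64), (-13, 63, 67), (-12, 64, 110), (-11, 108, 110), (-10, 107, 112), (-9, 108, 110), (-8, 83, 113), (-7, 80, 110), (-6, 108, 109), (-5, 107, 109), (-4, 106, 106), (-3, 103, 105), (2, 94, 105), (3, 94, 107), (4, 99, 108), (5, 105, 108), (6, 107, 112), (7, 108, 111), (8, 109, 112), (9, 109, 110), (10, 109, 110), (11, 108, 110), (12, 107, 108)]
xext [-0.02274358  0.02291793]
side0 [(-16, 66, 66), (-12, 108, 108), (-11, 108, 109), (-10, 109, 110), (-9, 109, 110), (-8, 109, 111), (-7, 109, 112), (-6, 108, 111), (-5, 106, 111), (-4, 104, 113), (-3, 102, 108), (-2, 100, 108), (-1, 98, 107), (3, 81, 99), (4, 87, 87), (5, 83, 104), (6, 82, 100), (7, 81, 110), (8, 84, 111), (9, 91, 112), (10, 108, 113), (11, 109, 111), (12, 108, 111), (13, 66, 111), (14, 66, 110), (15, 68, 68), (16, 64, 68)]
xext [-0.02064738  0.02463249]
```

arm_command(
  dp=[
    [0.1,-0.4,0],
    [0.1,-0.4,0.2],
    [0.02,-0.36,0.2],
    [0,0,0.2],
    [0,0,0],
    [0,0,0],
  ],
  angular=[
    [0,0,0],
    [0,0,0],
    [0,0,0],
    [0,0,0],
    [0,0,0],
    [0,0,0],
  ],
  claw=[0,0,0,0,0,0],
)

```text
clock: 9.45
position: [0.5824, 0.2201, 0.2184]
ee_rot: [3.133, 0.224, -0.001]
force: [-0.3, 0.0, -1.6]
width: 0.151
gripper_force: 35.0
```

```bash
cat > st.py <<'E'
from cell import arm
from h import *
import sys
F=[]
for i in range(int(sys.argv[2])):
    F.append(arm.observe()["force"])
    if i+1<int(sys.argv[2]): arm.get_image("side")
s=arm.observe();delta(s,[.5825,.2195,float(sys.argv[1])],8.2)
print("tip z",s["position"][2]-.0828,"Fmean",np.mean(F,0).round(2),"sd",np.std(F,0).round(2),len(F))
E
python3 st.py .195 9
```

```text
clock 9.85 pos [0.5825 0.2204 0.2189] F [ 0.78 -0.16 -0.88] w 0.154 gf 34.998353719711304
dp old axes [-0.01  0.04  0.96] new axes [-0.01  0.04  0.96] ang [-0.    -0.002 -0.001]
tip z 0.1360856375037537 Fmean [-0.09  0.01 -1.  ] sd [0.64 0.35 0.59] 9
```

arm_command(
  dp=[
    [0,0.02,0.2],
    [0,0,0.2],
    [0,0,0.2],
    [0,0,0.2],
    [0,0,0.2],
    [0,0,0.2],
    [0,0,0.2],
    [0,0,0.2],
    [0,0,0.15],
    [0,0,0],
  ],
  angular=[
    [0,0,0],
    [0,0,0],
    [0,0,0],
    [0,0,0],
    [0,0,0],
    [0,0,0],
    [0,0,0],
    [0,0,0],
    [0,0,0],
    [0,0,0],
  ],
  claw=[0,0,0,0,0,0,0,0,0,0],
)

```text
clock: 10.85
position: [0.5822, 0.2199, 0.1743]
ee_rot: [3.133, 0.225, -0.001]
force: [0.2, -0.7, -1.2]
width: 0.15
gripper_force: 35.0
```

```bash
python3 st.py .170 9
python3 - <<'E'
from cell import arm
import cv2
d=arm.get_image("side")
cv2.imwrite("pics/b1.png",cv2.resize(d["frame"][220:400,130:290,::-1],None,fx=3,fy=3,interpolation=cv2.INTER_CUBIC))
E
```

```text
clock 11.25 pos [0.5826 0.2201 0.1752] F [ 0.28  0.53 -0.15] w 0.149 gf 34.99836623668671
dp old axes [-0.01  0.02  0.21] new axes [-0.01  0.02  0.21] ang [-0.    -0.003  0.001]
tip z 0.09238556731511931 Fmean [ 0.19 -0.08 -1.24] sd [0.18 0.39 0.47] 9
```

View pics/b1.png

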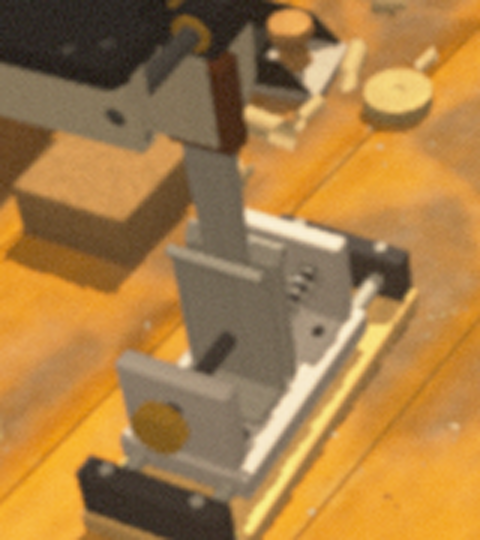

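The blade is in the slot near mid-length: about x=223 in the crop, with the front lip spanning 175–265. Now I'll creep down while averaging the force.

arm_command(
  dp=[
    [0,0,0.08],
    [0,0,0.08],
    [0,0,0],
  ],
  angular=[
    [0,0,0],
    [0,0,0],
    [0,0,0],
  ],
  claw=[0,0,0],
)

```text
clock: 11.6
position: [0.5823, 0.22, 0.1705]
ee_rot: [3.133, 0.225, -0.001]
force: [0.2, 0.9, -2.3]
width: 0.149
gripper_force: 35.0
```

```bash
python3 st.py .170 8
```

```text
clock 11.95 pos [0.5825 0.2201 0.171 ] F [ 0.17  0.33 -1.15] w 0.152 gf 34.9981963634491
dp old axes [-0.01  0.02  0.04] new axes [-0.01  0.02  0.04] ang [ 0.    -0.001  0.   ]
tip z 0.08822017001030728 Fmean [-0.19  0.16 -1.27] sd [0.24 0.51 0.43] 8
```

arm_command(
  dp=[
    [0,0,0.06],
    [0,0,0.06],
    [0,0,0],
  ],
  angular=[
    [0,0,0],
    [0,0,0],
    [0,0,0],
  ],
  claw=[0,0,0],
)

```text
clock: 12.25
position: [0.5824, 0.2201, 0.1677]
ee_rot: [3.133, 0.225, -0.001]
force: [-0.6, 0.8, -0.4]
width: 0.151
gripper_force: 35.0
```

```bash
python3 st.py .170 8
```

```text
clock 12.6 pos [0.5825 0.2201 0.168 ] F [-0.47  0.26 -0.83] w 0.151 gf 34.99791383743286
dp old axes [-0.    0.02 -0.08] new axes [-0.    0.02 -0.08] ang [-0.    -0.001  0.   ]
tip z 0.08522839936819189 Fmean [-0.11  0.05 -1.25] sd [0.29 0.6  0.5 ] 8
```

No contact yet.

arm_command(
  dp=[
    [0,0,0.06],
    [0,0,0.06],
    [0,0,0],
  ],
  angular=[
    [0,0,0],
    [0,0,0],
    [0,0,0],
  ],
  claw=[0,0,0],
)

```text
clock: 12.9
position: [0.5824, 0.22, 0.1647]
ee_rot: [3.133, 0.225, -0.001]
force: [0.2, 0.7, -1.4]
width: 0.151
gripper_force: 35.0
```

```bash
python3 st.py .170 8
```

```text
clock 13.25 pos [0.5825 0.22   0.165 ] F [-0.44  0.87 -0.64] w 0.147 gf 34.99809443950653
dp old axes [-0.    0.02 -0.2 ] new axes [-0.    0.02 -0.2 ] ang [ 0.001 -0.     0.   ]
tip z 0.0821883279110399 Fmean [ 0.03  0.23 -1.23] sd [0.36 0.64 0.43] 8
```

arm_command(
  dp=[
    [0,0,0.06],
    [0,0,0.06],
    [0,0,0],
  ],
  angular=[
    [0,0,0],
    [0,0,0],
    [0,0,0],
  ],
  claw=[0,0,0],
)

```text
clock: 13.55
position: [0.5824, 0.2201, 0.1617]
ee_rot: [3.133, 0.225, -0.0]
force: [-0.4, 0.4, -1.3]
width: 0.147
gripper_force: 35.0
```

```bash
python3 st.py .170 8
```

```text
clock 13.9 pos [0.5825 0.2201 0.162 ] F [ 0.05  0.46 -2.2 ] w 0.151 gf 34.998042583465576
dp old axes [-0.    0.02 -0.32] new axes [-0.    0.02 -0.32] ang [0.    0.    0.001]
tip z 0.07917872060057381 Fmean [ 0.05  0.53 -1.3 ] sd [0.48 0.55 0.42] 8
```

arm_command(
  dp=[
    [0,0,0.06],
    [0,0,0.06],
    [0,0,0],
  ],
  angular=[
    [0,0,0],
    [0,0,0],
    [0,0,0],
  ],
  claw=[0,0,0],
)

```text
clock: 14.2
position: [0.5827, 0.2201, 0.1589]
ee_rot: [-3.134, -0.225, -0.001]
force: [0.8, -0.2, -1.8]
width: 0.15
gripper_force: 35.0
```

```bash
python3 st.py .170 8
```

```text
clock 14.55 pos [0.5826 0.2201 0.1589] F [ 0.93  0.25 -2.45] w 0.147 gf 34.99833941459656
dp old axes [-0.01  0.02 -0.44] new axes [-0.01  0.02 -0.44] ang [ 0.    -0.001  0.001]
tip z 0.0761323696248299 Fmean [ 1.02  0.17 -1.27] sd [0.39 0.3  0.55] 8
```

arm_command(
  dp=[
    [0,0,0.06],
    [0,0,0.06],
    [0,0,0],
  ],
  angular=[
    [0,0,0],
    [0,0,0],
    [0,0,0],
  ],
  claw=[0,0,0],
)

```text
clock: 14.85
position: [0.5827, 0.2201, 0.1561]
ee_rot: [-3.133, -0.225, -0.001]
force: [0.4, -0.9, 1.7]
width: 0.148
gripper_force: 35.0
```

```bash
python3 st.py .170 8
```

```text
clock 15.2 pos [0.5827 0.2201 0.156 ] F [ 0.84 -0.25  1.79] w 0.149 gf 35.000159740448
dp old axes [-0.01  0.02 -0.56] new axes [-0.01  0.02 -0.56] ang [ 0.    -0.002  0.001]
tip z 0.07323507721722682 Fmean [1.   0.04 1.98] sd [0.49 0.64 0.48] 8
```

arm_command(
  dp=[
    [0,0,0.04],
    [0,0,0.04],
    [0,0,0],
    [0,0,0],
  ],
  angular=[
    [0,0,0],
    [0,0,0],
    [0,0,0],
    [0,0,0],
  ],
  claw=[0,0,0,0],
)

```text
clock: 15.6
position: [0.5825, 0.2201, 0.1539]
ee_rot: [3.134, 0.225, -0.0]
force: [0.9, -0.1, 1.7]
width: 0.151
gripper_force: 35.0
```

```bash
python3 st.py .170 8
python3 - <<'E'
from cell import arm
import cv2,numpy as np
from h import *
d=arm.get_image("side")
cv2.imwrite("pics/b2.png",cv2.resize(d["frame"][220:400,130:290,::-1],None,fx=3,fy=3,interpolation=cv2.INTER_CUBIC))
E
```

```text
clock 15.95 pos [0.5825 0.2201 0.1539] F [ 2.09 -0.18  2.87] w 0.152 gf 34.99998986721039
dp old axes [-0.    0.02 -0.64] new axes [-0.    0.02 -0.64] ang [0.    0.    0.001]
tip z 0.07110931110939155 Fmean [1.31 0.16 2.19] sd [0.49 0.49 0.42] 8
```

View pics/b2.png

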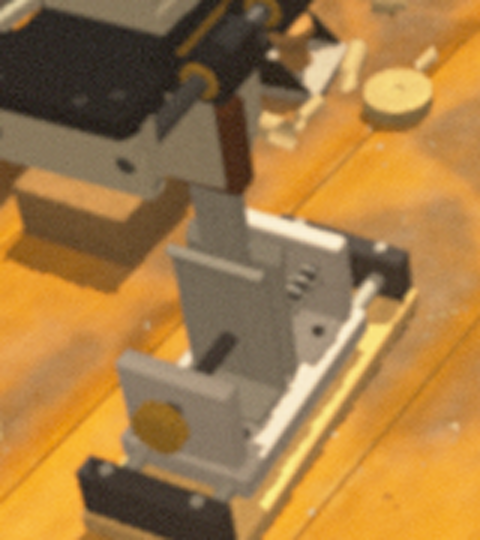

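The force plateaued, so the sprung cheek is just giving: contact came about 2–5 mm of travel ago, which is roughly 0.2–0.55 mm of push. The crop shows the blade upright and near the middle of the cheeks at about (220,225). I'll hand in now.

```bash
python3 -c "
from cell import arm
print(arm.sign_off())"
```

```text
the job is handed in; nothing more can be done
None
```

The job is handed in at about 16 s: the gauge is upright in the saw guide slot, about mid-length, still held, dragging on both cheeks with an estimated 0.2–0.55 mm of push on the sprung cheek; no verdict came back at sign-off.

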